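# Slacken two unmarked gas outlet nuts, one of them left-hand

### The arm

A 7-joint arm with a two-finger parallel gripper is mounted at the origin on a cart in front of the work surface, level with it; the furniture and walls round the work are solid. World frame = base frame: x ahead of the robot, y to its left, z up, the work surface at z = 0. Lengths are in mm, angles in rad, forces in N, time in s.
With the tool pointing down it reaches from about 350 to 900 mm from the base axis. Payload 19.9 kg.
Tool frame: the origin (TCP) lies between the finger pads; the fingertips stand 8 mm ahead of it and the grasp point (between the pads) lies 11 mm behind it (tcp_to_tips is the distance from the TCP to the fingertips, in mm); z points along the fingers, y is the line along which they close (so a half turn about z gives the same grasp; the last joint's range is limited). The gripper opens to 85 mm and grips with 20 to 120 N. Pads are 22 mm wide; open, the fingers measure 114 mm over their backs; the gripper's body (76 mm by 85 mm) begins 54 mm behind the grasp point. The pads swing forward as they close: fully open they stand 13 mm farther back than shut.
Start: joints at [-1.147, 0.417, -0.01, 1.614, 0.005, 1.111, -0.053], TCP at [280.139, 558.681, 239.26] pointing down, gripper open.
Joint ranges: [-2.81, 2.81], [-0.39, 2.02], [-1.27, 1.25], [0.06, 2.57], [-1.19, 4.33], [0.19, 2], [-2.82, 2.82]. Speed limits (rad/s): [1.89, 1.89, 2.39, 2.39, 3.01, 3.01, 3.01].

### API

Orientations are given as a unit quaternion [x, y, z, w].
In Python, from rig import get_obs, read_camera, calibration, hand_in, tcp_to_tips gives the robot as it stands.
- The arm moves only by the shell command python3 -m inch 'ROWS' [OPENING] [FORCE]. ROWS is JSON, a list of rows, each a list of 2 entries, a list of its own where there are three numbers: the shift along the tool's x, y, z in mm, then the turn about the tool's z in rad. In form: [[[x, y, z], turn], ...]. A call has 1 to 8 rows; each row shifts and turns the commanded pose from where the row before left it, along the tool's axes as they then stand; what a row does not reach is not made up. A row lasts 1/10 s, in which the tool goes at most 50 mm and 8.59 degrees, less where a joint would pass 70% of its speed; a pose out of reach is approached as far as the arm can. A call is refused whole if a number of a shift passes 50 or a number of a turn 0.15, either way. A call with a gripper value outside its range is refused whole. OPENING is the closure, from 0 (fully open) to 1 (shut), set as the call begins (- or left out, the last holds). The fingers move at their own pace and stop on an object; FORCE is the grip in N (left out, the last holds). Time passes only in rows, so rows that do not move let the fingers close. It gives the time, the measured TCP pose, the force, the opening and the grip force at its end, in the units of the state.
- get_obs(): the state, without advancing time (a new reading comes with each control period).
- read_camera(name): name is "side" or "top"; returns the picture (480x640x3 uint8, red, green, blue); there is no depth.
- calibration(name): a dict with "K" (3x3 intrinsics, pixels), "xyz" and "orientation" of the camera in the world. Camera axes: x right, y down, z forward; pixel columns grow to the right and rows downward; lengths in mm; the calibration is good to about 2 mm. A picture is of the moment at which its call begins. calibration takes no time and is no camera call.
- hand_in(): hands the job in; it is judged then, once.
The state is a dict: "time_s": time; "joint_pos": joint angles; "qd": joint speeds; "joint_torque": joint torques, N m; "tool_pos": TCP position; "tool_rot": TCP orientation; "ft_force": force on the tool from outside, world axes, zero at the start; "ft_torque": the same for the moment, N m; "grip_width": finger opening in mm; "grip_force": force on a finger pad.
Only numpy, scipy, OpenCV 4.12 (cv2) and the standard library are available. Lean on these libraries where they do the work, as an engineer would, in place of code of your own. Each camera call takes 0.05 s, during which the arm holds its last target. There are 200 camera calls.

### The job

The gas rail is to be taken apart for cleaning, so slacken both winged outlet nuts on it by about a quarter turn, by the wing, and let go. One of the two has a left-hand thread and the other an ordinary right-hand one, and nothing shows which: try each nut a little way in both directions if need be, see which way it really comes, and turn it that way. The smooth round blanking cap on the third outlet is not part of the job.

Things in the scene. Friction and masses are not known exactly. Their poses are not given: they have to be found in the camera images.
- rail: Fixed aluminium gas rail, 250 mm long (y axis), 44 mm wide (x), top 36 mm above the table; origin under its centre, on the table. On it, at y -90, 0, +90 mm, stand two identical winged nuts and one smooth round fixed cap (30 mm wide, top 58 mm up), in any order. A glass balance case 320 mm high stands 110 mm or more beyond the nuts, a stirrer with a glass cell as high to the right.
- outlet_a_wing (a point): Centre of the wing of one winged steel nut, on its vertical thread axis, 66 mm above the table. The wing is an upright flat plate 46 mm long (x axis of this point), 9 mm thick (y axis), 26 mm high (z up; 13 mm above and below this point), on a knurled round skirt 29 mm wide. It turns with the nut.
- outlet_b_wing (a point): Centre of the wing of the other winged nut: same looks, sizes and axes as outlet_a_wing.
- outlet_a_nut (a joint): Loosening of this nut, rad: 0 hard tight, starts hand-tight at 0.02 to 0.1, grows up to 2.4 as it comes loose. The tightening way it gives only that bit, then stops dead and the fingers slip. The loosening way it turns evenly at 0.06 N m, stays where left and does not rise. Thread hand not given: right-hand loosens anticlockwise from above, left-hand clockwise.
- outlet_b_nut (a joint): The same for the other nut, which has the opposite thread hand.

How it is judged:
By the outcome, as a careful person would: the job done as asked, in the order asked, and still so for the second after the job is handed in, with the robot touching nothing.
It also fails if it takes over 59 s, if anything falls off the work surface, if the arm or the gripper's body presses on something with over 40 N, if the wrist force passes 120 N, or if a joint passes its speed limit or range.

## Working session

There is one attempt and no reset: what is moved stays moved. The work goes in short steps, Python scripts to look and compute and a shell command to move; the robot and the scene stay as the last step left them, time stands still between calls to the robot, and variables do not carry over. Pictures are saved under pics/ and viewed, at most 10 in all, crops included, and the job is handed in when it is done.

```bash
mkdir -p pics; python3 - <<'E'
from rig import *
import cv2
for n in("top","side"):
    cv2.imwrite(f"pics/{n}0.png",read_camera(n)[:,:,::-1]); c=calibration(n); print(n,c)
o=get_obs();print(o,tcp_to_tips)
E
```

```text
top {'K': array([[492.14320022,   0.        , 326.49949418],
       [  0.        , 492.14320022, 239.9437434 ],
       [  0.        ,   0.        ,   1.        ]]), 'xyz': array([358.32631937,  -3.22885341, 915.5549372 ]), 'orientation': array([ 0.71298608, -0.70031919,  0.02123229, -0.02744203])}
side {'K': array([[541.93183075,   0.        , 320.62015801],
       [  0.        , 541.93183075, 237.66647248],
       [  0.        ,   0.        ,   1.        ]]), 'xyz': array([ 435.17758976, -628.95770757,  620.12267664]), 'orientation': array([ 0.90679067, -0.01251182, -0.0051706 , -0.42136374])}
{'time_s': 0.1, 'joint_pos': array([-1.14752012,  0.41792977, -0.01030202,  1.61409852,  0.00469451,
        1.11068749, -0.05296101]), 'qd': array([ 1.04537140e-03,  2.15809966e-04, -1.99675749e-03, -2.89376870e-04,
        3.62995278e-04, -1.65714590e-03, -1.62587438e-05]), 'joint_torque': array([ 6.54073247e-04, -8.65813065e+01,  6.79613985e-01, -4.35632336e+01,
        1.91700464e-02,  4.92437379e-03,  5.61940749e-05]), 'tool_pos': array([280.01348428, 558.43478045, 238.7196542 ]), 'tool_rot': array([ 2.30280849e-01,  9.73124056e-01, -5.42762883e-04, -8.68483149e-05]), 'ft_force': array([-0.25125606, -0.29940084, -0.93301384]), 'ft_torque': array([-0.04750347, -0.05081339, -0.02812243]), 'grip_force': 0.0, 'grip_width': 85.32837524799662} 8.0
```

View pics/top0.png

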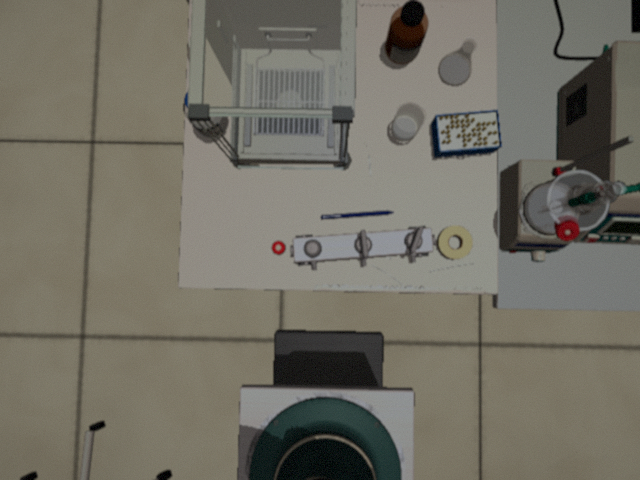

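View pics/side0.png

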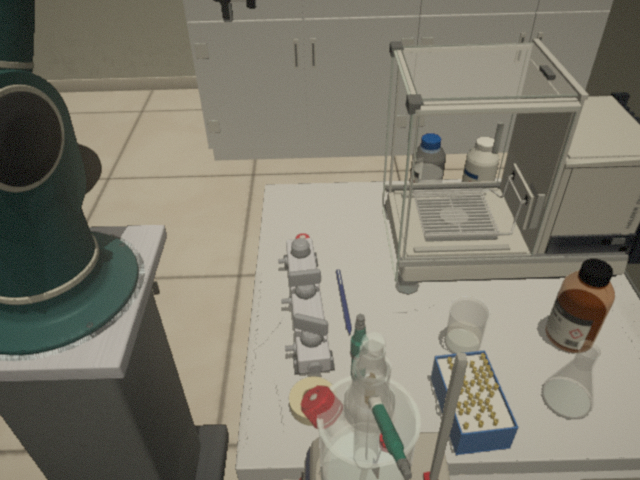

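Top view: cap at about (313,247), winged nuts at about (363,244) and (413,240), with the rail running between them. Side view: the same row at (300,250), (305,300) and (312,345). I'll look closer at the wings.

```bash
cat > h.py <<'E'
import numpy as np
from rig import *
from scipy.spatial.transform import Rotation as R
def ray(n,px,z):
    c=calibration(n);d=R.from_quat(c["orientation"]).apply(np.linalg.inv(c["K"])@[px[0],px[1],1]);o=np.array(c["xyz"])
    return o+d*(z-o[2])/d[2]
def proj(n,p):
    c=calibration(n);q=R.from_quat(c["orientation"]).inv().apply(np.array(p)-c["xyz"]);q=c["K"]@q;return q[:2]/q[2]
E
python3 - <<'E'
import cv2,numpy as np
from h import *
a=cv2.imread("pics/top0.png")[215:280,285:445]; b=cv2.imread("pics/side0.png")[220:380,275:345]
a=cv2.resize(a,None,fx=5,fy=5,interpolation=cv2.INTER_CUBIC)
b=cv2.resize(b,(262*1,600),interpolation=cv2.INTER_CUBIC)
cv2.imwrite("pics/a.png",a);cv2.imwrite("pics/b.png",b)
for p in[(313,247)]:print(ray("top",p,58))
for p in[(363,244),(413,240)]:print(ray("top",p,79))
print(ray("top",(293,250),36),ray("top",(435,240),36))
E
```

```text
[404.63506265  28.17929735  58.        ]
[410.12451305 -57.59168594  79.        ]
[ 418.44789946 -142.51348611   79.        ]
[399.8108245  64.680134   36.       ] [ 422.23135212 -188.95350789   36.        ]
```

View pics/a.png

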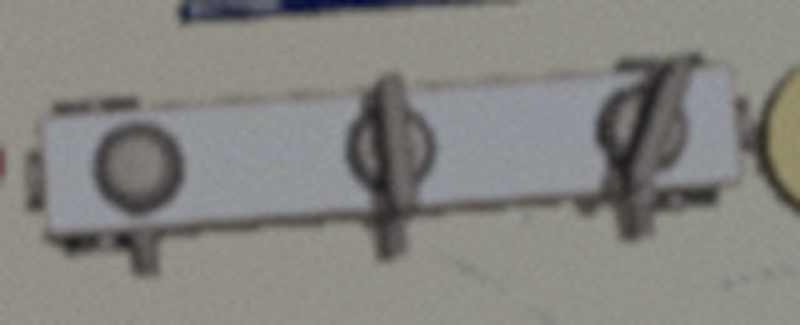

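View pics/b.png

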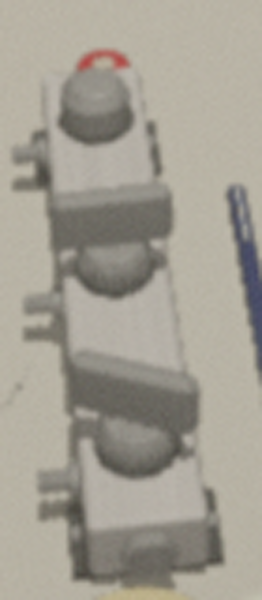

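Cap at left; wing 1's top runs crop (392,78)-(402,208), and wing 2's runs (682,65)-(640,180). In the side crop the top edges run (58,197)-(168,187) and (78,355)-(195,385).

```bash
python3 - <<'E'
from h import *
for n,f,L in(("top",lambda p:(285+p[0]/5-.4,215+p[1]/5-.4),[((402,208),(392,78)),((643,180),(682,63))]),
             ("side",lambda p:(275+p[0]/3.743,220+p[1]/3.75),[((58,197),(168,187)),((78,355),(195,385))])):
    for a,b in L:
        A,B=ray(n,f(a),79),ray(n,f(b),79);d=B-A
        print(n,A[:2],B[:2],(A+B)[:2]/2,np.linalg.norm(d),np.arctan2(d[1],d[0]))
o=get_obs();r=R.from_quat(o["tool_rot"]).as_matrix();print(r)
print(R.from_quat(calibration("top")["orientation"]).as_matrix())
E
```

```text
top [389.42136897 -61.25916546] [433.69735745 -57.28284113] [411.55936321 -59.27100329] 44.454182158983386 0.08956740791936944
top [ 400.40159413 -142.96319428] [ 440.55584727 -155.99279664] [ 420.4787207  -149.47799546] 42.21533587952728 -0.31376939791754904
side [391.33457767 -63.6627356 ] [433.76743272 -59.76115383] [412.5510052  -61.71194471] 42.61184726940299 0.09168938024910382
side [ 400.38229009 -144.60200971] [ 441.45360147 -159.95090978] [ 420.91794578 -152.27645974] 43.84565374438109 -0.357642229274797
[[-8.93941446e-01  4.48183573e-01 -4.19004164e-04]
 [ 4.48183762e-01  8.93940872e-01 -1.01635223e-03]
 [-8.09474261e-05 -1.09635024e-03 -9.99999396e-01]]
[[ 0.01820444 -0.99747036  0.06871301]
 [-0.99980099 -0.01759993  0.00939281]
 [-0.0081597  -0.06887033 -0.99759225]]
```

```bash
python3 -m inch '[[[-24.7,-30.9,0],0],[[-24.7,-30.9,0],0],[[-24.7,-30.9,0],0],[[-24.7,-30.9,0],0],[[-24.7,-30.9,0],0],[[-24.7,-30.9,0],0],[[-24.7,-30.9,0],0],[[-24.7,-30.9,0],0]]' 0.5 50
python3 -m inch '[[[-24.7,-30.9,0],0],[[-24.7,-30.9,0],0],[[-24.7,-30.9,0],0],[[-24.7,-30.9,0],0],[[-24.7,-30.9,0],0],[[-24.7,-30.9,0],0],[[-24.7,-30.9,0],0],[[-24.7,-30.9,0],0]]'
python3 -m inch '[[[0,0,20],-0.14],[[0,0,20],-0.14],[[0,0,20],-0.14],[[0,0,20],-0.134],[[0,0,0],0],[[0,0,0],0]]'
cat >> h.py <<'E'
def goto(p,ang):
    o=get_obs();r=R.from_quat(o["tool_rot"]).as_matrix();ty=np.arctan2(r[1,1],r[0,1])
    e=(ang+np.pi/2-ty+np.pi/2)%np.pi-np.pi/2
    print("t",o["time_s"],"tcp",o["tool_pos"].round(1),"tool shift",(r.T@(np.array(p)-o["tool_pos"])).round(1),"turn",round(-e,3),"wingang of tool",round(ty-np.pi/2,3),"j7",o["joint_pos"][6].round(2),"w",round(o["grip_width"],1),"gf",round(o["grip_force"],1),"tz",o["ft_torque"].round(3),"f",o["ft_force"].round(1))
E
python3 -c "
from h import *
goto((412,-60.5,66),.09)"
```

```text
time_s: 0.9
tool_pos: [345.9, 247.5, 239.2]
tool_rot: [0.23, 0.973, -0.0, -0.0]
ft_force: [0.5, 0.2, 0.4]
grip_width: 42.8
grip_force: 0.0
time_s: 1.7
tool_pos: [411.7, -62.0, 239.4]
tool_rot: [0.23, 0.973, 0.0, 0.0]
ft_force: [0.9, 1.2, -0.0]
grip_width: 42.7
grip_force: 0.0
time_s: 2.3
tool_pos: [411.8, -60.6, 159.7]
tool_rot: [-0.042, 0.999, -0.0, -0.0]
ft_force: [-0.3, -0.2, -1.1]
grip_width: 42.6
grip_force: 0.0
t 2.3 tcp [411.8 -60.6 159.7] tool shift [-0.3  0.1 93.7] turn -0.006 wingang of tool 0.084 j7 1.84 w 42.6 gf 0.0 tz [ 0.075  0.028 -0.03 ] f [-0.3 -0.2 -1.1]
```

```bash
python3 -m inch '[[[0,0,25],0],[[0,0,25],0],[[0,0,25],0],[[0,0,18.5],0],[[0,0,0],0],[[0,0,0],0]]' && python3 -m inch '[[[0,0,0],0],[[0,0,0],0],[[0,0,0],0],[[0,0,0],0],[[0,0,0],0]]' 1 50
python3 - <<'E'
from h import *
import cv2
goto((412,-60.5,66),.09)
a=read_camera("side")[200:380,240:400,::-1]
cv2.imwrite("pics/c.png",cv2.resize(a,None,fx=3.3,fy=3.3,interpolation=cv2.INTER_CUBIC))
E
```

```text
time_s: 2.9
tool_pos: [412.4, -60.5, 66.9]
tool_rot: [-0.043, 0.999, -0.0, 0.0]
ft_force: [1.1, 0.1, -0.5]
grip_width: 42.6
grip_force: 0.0
time_s: 3.4
tool_pos: [412.5, -59.8, 66.8]
tool_rot: [-0.045, 0.999, 0.0, 0.001]
ft_force: [-4.1, 5.5, 18.1]
grip_width: 7.5
grip_force: 51.8
t 3.4 tcp [412.5 -59.8  66.8] tool shift [ 0.6 -0.7  0.8] turn -0.0 wingang of tool 0.09 j7 1.99 w 7.5 gf 51.8 tz [1.201 0.72  0.233] f [-4.1  5.5 18.1]
```

View pics/c.png

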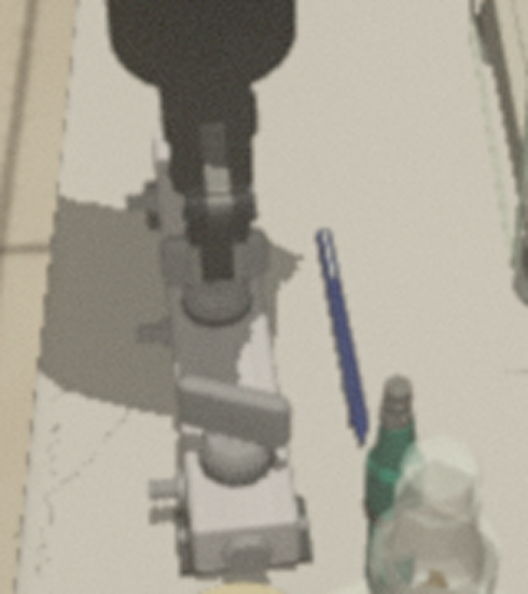

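The side view shows the finger on wing 1, at about crop (215,250). The tips press the skirt lightly (18 N), so I'll ease up, then test.

```bash
G='from h import *
goto((412,-60.5,66),.09)'
python3 -m inch '[[[0,0,-2.5],0],[[0,0,0],0],[[0,0,0],0]]' >/dev/null; python3 -c "$G"
python3 -m inch '[[[0,0,0],0.06],[[0,0,0],0.06],[[0,0,0],0],[[0,0,0],0]]'>/dev/null; python3 -c "$G"
python3 -m inch '[[[0,0,0],-0.06],[[0,0,0],-0.06],[[0,0,0],0],[[0,0,0],0]]'>/dev/null; python3 -c "$G"
python3 -m inch '[[[0,0,0],-0.06],[[0,0,0],-0.06],[[0,0,0],0],[[0,0,0],0]]'>/dev/null; python3 -c "$G"
```

```text
t 3.75 tcp [411.7 -59.8  68.2] tool shift [-0.2 -0.7  2.2] turn 0.0 wingang of tool 0.09 j7 1.99 w 7.9 gf 51.4 tz [ 0.693 -1.363  0.22 ] f [  7.5   3.8 -25.1]
t 4.15 tcp [411.7 -59.8  68.3] tool shift [-0.3 -0.7  2.3] turn -0.118 wingang of tool -0.028 j7 1.89 w 8.0 gf 82.8 tz [ 0.619 -0.81   1.655] f [  4.8   3.4 -19.6]
t 4.55 tcp [411.7 -59.8  68.2] tool shift [-0.2 -0.7  2.2] turn 0.0 wingang of tool 0.09 j7 1.99 w 7.8 gf 51.5 tz [ 0.941 -1.302  0.234] f [  5.8   4.7 -24.8]
t 4.95 tcp [411.8 -59.9  68.1] tool shift [-0.1 -0.7  2.1] turn 0.12 wingang of tool 0.21 j7 2.09 w 7.2 gf 51.4 tz [ 0.96  -1.346  0.025] f [  6.7   4.9 -25.1]
```

CCW moves freely while CW stops at 1.7 N m, so nut 1 is right-hand. Joint 7 has about 0.7 rad left, so I'll turn 0.6 and then regrasp a half turn round.

```bash
G='from h import *
goto((412,-60.5,68),1.6)'
python3 -m inch '[[[0,0,1],-0.1],[[0,0,0],-0.1],[[0,0,0],-0.1],[[0,0,0],-0.1],[[0,0,0],-0.1],[[0,0,0],-0.1],[[0,0,0],0],[[0,0,0],0]]'>/dev/null; python3 -c "$G"
python3 -m inch '[[[0,0,0],0],[[0,0,0],0],[[0,0,0],0],[[0,0,-25],0],[[0,0,-20],0],[[0,0,0],0]]' 0.5 >/dev/null
python3 - <<'E'
from h import *
import cv2
goto((412,-60.5,66),.81)
a=read_camera("side")[200:380,240:400,::-1]
cv2.imwrite("pics/d.png",cv2.resize(a,None,fx=3.3,fy=3.3,interpolation=cv2.INTER_CUBIC))
E
```

```text
t 5.75 tcp [412.  -60.1  67.9] tool shift [ 0.3 -0.3 -0.1] turn -0.791 wingang of tool 0.809 j7 2.6 w 7.5 gf 55.7 tz [1.051 0.515 0.051] f [-1.2  5.2  6.3]
t 6.35 tcp [413.  -60.6 114.3] tool shift [ 0.7  0.9 48.3] turn -0.001 wingang of tool 0.809 j7 2.55 w 42.9 gf 0.0 tz [-0.015  0.023 -0.009] f [-0.1  0.2 -0.7]
```

View pics/d.png

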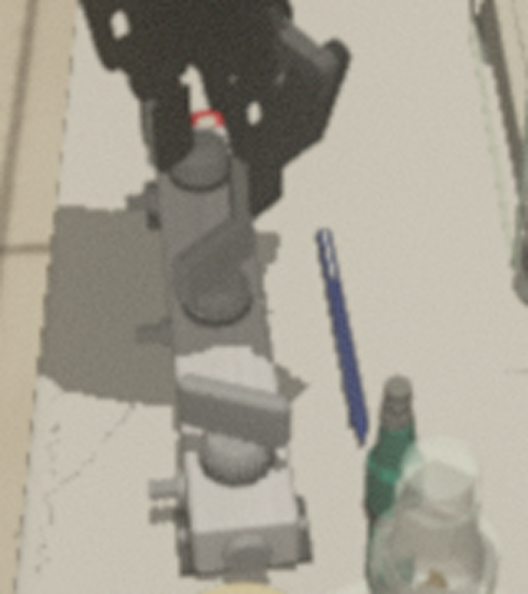

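Wing 1 has clearly turned CCW, standing oblique at crop (215,260). Next is the half-turn flip and regrasp.

```bash
python3 -m inch '[[[0,0,0],0.15],[[0,0,0],0.15],[[0,0,0],0.15],[[0,0,0],0.15],[[0,0,0],0.15],[[0,0,0],0.15],[[0,0,0],0.15],[[0,0,0],0.15]]' >/dev/null
python3 -m inch '[[[0,0,0],0.15],[[0,0,0],0.15],[[0,0,0],0.15],[[0,0,0],0.15],[[0,0,0],0.15],[[0,0,0],0.15],[[0,0,0],0.15],[[0,0,0],0.15]]' >/dev/null
python3 -m inch '[[[0,0,0],0.15],[[0,0,0],0.15],[[0,0,0],0.15],[[0,0,0],0.15],[[0,0,0],0.14],[[0,0,0],0],[[0,0,0],0]]' >/dev/null
python3 -c "
from h import *
goto((412,-60.3,68.5),.809)"
```

```text
t 8.7 tcp [411.6 -60.5 111.9] tool shift [ 0.5  0.2 43.4] turn 0.006 wingang of tool -2.326 j7 -0.23 w 43.0 gf 0.0 tz [0.014 0.068 0.042] f [ 0.2 -0.   0.2]
```

```bash
G='from h import *
goto((412,-60.3,68),1.64)'
python3 -m inch '[[[0,0,22],0],[[0,0,21.5],0],[[0,0,0],0],[[0,0,0],0]]' >/dev/null
python3 -m inch '[[[0,0,0],0],[[0,0,0],0],[[0,0,0],0],[[0,0,0],0],[[0,0,0],0]]' 1 50 >/dev/null;python3 -c "$G"
python3 -m inch '[[[0,0,0],-0.1],[[0,0,0],-0.1],[[0,0,0],-0.1],[[0,0,0],-0.1],[[0,0,0],-0.1],[[0,0,0],-0.1],[[0,0,0],-0.1],[[0,0,0],-0.12]]'>/dev/null
python3 -m inch '[[[0,0,0],0],[[0,0,0],0]]'>/dev/null;python3 -c "$G"
python3 -m inch '[[[0,0,0],0],[[0,0,0],0],[[0,0,0],0],[[0,0,-25],0],[[0,0,-25],0],[[0,0,-20],0],[[0,0,0],0]]' 0.5 >/dev/null
python3 -c "
from h import *
goto((420.5,-151,130),-.335)"
```

```text
t 9.6 tcp [412.  -60.1  69.5] tool shift [-0.2  0.2  1.5] turn -0.828 wingang of tool -2.33 j7 -0.13 w 7.8 gf 51.6 tz [0.576 1.188 0.015] f [-5.6  2.4 18.7]
t 10.6 tcp [412.3 -60.1  69.6] tool shift [-0.1 -0.3  1.6] turn -0.008 wingang of tool -1.51 j7 0.53 w 7.9 gf 50.7 tz [0.577 0.554 0.097] f [-2.3  3.1 13. ]
t 11.3 tcp [412.9 -60.4 140.7] tool shift [-90.9   2.1  10.7] turn -1.176 wingang of tool -1.511 j7 0.37 w 42.7 gf 0.0 tz [-0.045 -0.04  -0.033] f [ 0.   0.2 -0.9]
```

```bash
python3 -m inch '[[[-30,0.7,0],0],[[-30,0.7,0],0],[[-31,0.7,0],0],[[0,0,0],-0.147],[[0,0,0],-0.147],[[0,0,0],-0.147],[[0,0,0],-0.147],[[0,0,0],-0.147]]' >/dev/null
python3 -m inch '[[[0,0,0],-0.147],[[0,0,0],-0.147],[[0,0,0],-0.147],[[0,0,0],0],[[0,0,0],0]]' >/dev/null
python3 - <<'E'
from h import *
import cv2
goto((420.5,-151,69.5),-.335)
a=read_camera("side")[200:380,240:400,::-1]
cv2.imwrite("pics/e.png",cv2.resize(a,None,fx=3.3,fy=3.3,interpolation=cv2.INTER_CUBIC))
E
```

```text
t 12.6 tcp [ 419.1 -151.2  138.5] tool shift [-1.3  0.7 69. ] turn -0.005 wingang of tool -0.34 j7 1.69 w 42.8 gf 0.0 tz [-0.047 -0.015  0.031] f [-0.4  0.4 -0.2]
```

View pics/e.png

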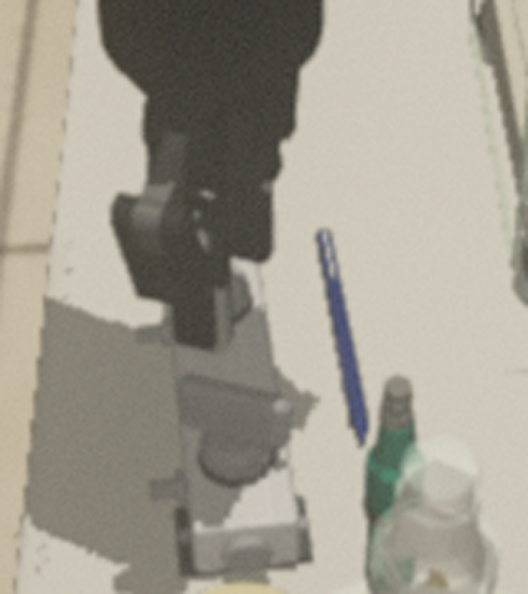

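The gripper hovers over nut 2, whose wing is at crop (235,410), and is aligned with it. I'll descend, grip and test both ways.

```bash
G='from h import *
goto((420.5,-151,69.5),-.335)'
python3 -m inch '[[[-1,0.5,20],0],[[0,0,20],0],[[0,0,20],0],[[0,0,8.5],0],[[0,0,0],0],[[0,0,0],0]]' >/dev/null
python3 -m inch '[[[0,0,0],0],[[0,0,0],0],[[0,0,0],0],[[0,0,0],0],[[0,0,0],0]]' 1 50 >/dev/null;python3 -c "$G"
python3 -m inch '[[[0,0,0],-0.06],[[0,0,0],-0.06],[[0,0,0],0],[[0,0,0],0]]'>/dev/null; python3 -c "$G"
python3 -m inch '[[[0,0,0],0.06],[[0,0,0],0.06],[[0,0,0],0],[[0,0,0],0]]'>/dev/null; python3 -c "$G"
python3 -m inch '[[[0,0,0],0.06],[[0,0,0],0.06],[[0,0,0],0],[[0,0,0],0]]'>/dev/null; python3 -c "$G"
```

```text
t 13.75 tcp [ 421.3 -149.9   71.1] tool shift [ 0.4 -1.4  1.6] turn 0.001 wingang of tool -0.334 j7 1.79 w 7.5 gf 51.1 tz [2.158 0.017 0.003] f [ 0.  10.6 14. ]
t 14.15 tcp [ 421.4 -149.9   71.2] tool shift [ 0.7 -1.3  1.7] turn 0.12 wingang of tool -0.215 j7 1.89 w 7.6 gf 65.7 tz [ 2.426 -0.29  -1.23 ] f [ 1.  12.4 13.4]
t 14.55 tcp [ 421.3 -149.9   71.1] tool shift [ 0.4 -1.4  1.6] turn 0.001 wingang of tool -0.334 j7 1.79 w 7.6 gf 51.2 tz [ 2.115  0.054 -0.042] f [ 0.7 10.2 13.2]
t 14.95 tcp [ 421.3 -150.    71.1] tool shift [ 0.3 -1.3  1.6] turn -0.119 wingang of tool -0.454 j7 1.69 w 7.5 gf 51.3 tz [ 2.052  0.138 -0.042] f [-0.2  9.2 13.2]
```

Nut 2 stops CCW and runs free CW, so it is left-hand. Another 1.45 CW to go.

```bash
python3 -m inch '[[[0,0,0],0.1],[[0,0,0],0.1],[[0,0,0],0.1],[[0,0,0],0.1],[[0,0,0],0.1],[[0,0,0],0.1],[[0,0,0],0.1],[[0,0,0],0.1]]'>/dev/null
python3 -m inch '[[[0,0,0],0.1],[[0,0,0],0.1],[[0,0,0],0.1],[[0,0,0],0.1],[[0,0,0],0.1],[[0,0,0],0.1],[[0,0,0],0.05],[[0,0,0],0]]'>/dev/null
python3 -c "from h import *
goto((420.5,-151,69.5),-1.906)"
python3 -m inch '[[[0,0,0],0],[[0,0,0],0],[[0,0,0],0],[[0,0,0],0],[[0,0,-25],0],[[0,0,-25],0],[[0,0,-25],0],[[0,0,-25],0]]' 0.5 >/dev/null
python3 -m inch '[[[0,0,-25],0],[[0,0,-25],0],[[0,0,0],0],[[0,0,0],0]]'>/dev/null
python3 - <<'E'
from h import *
import cv2
goto((412,-60,69.5),-.335)
a=read_camera("side")[200:380,240:400,::-1]
cv2.imwrite("pics/f.png",cv2.resize(a,None,fx=3.3,fy=3.3,interpolation=cv2.INTER_CUBIC))
E
```

```text
t 16.55 tcp [ 420.5 -150.2   71. ] tool shift [-0.8  0.3  1.5] turn -0.0 wingang of tool -1.906 j7 0.52 w 7.7 gf 53.2 tz [ 1.895  1.959 -0.041] f [-8.5  8.  28. ]
t 17.75 tcp [ 420.6 -150.6  220.3] tool shift [ 82.7 -37.9 150.9] turn -1.569 wingang of tool -1.904 j7 0.21 w 43.0 gf 0.0 tz [-0.001  0.066  0.007] f [ 0.3  0.7 -0.4]
```

View pics/f.png

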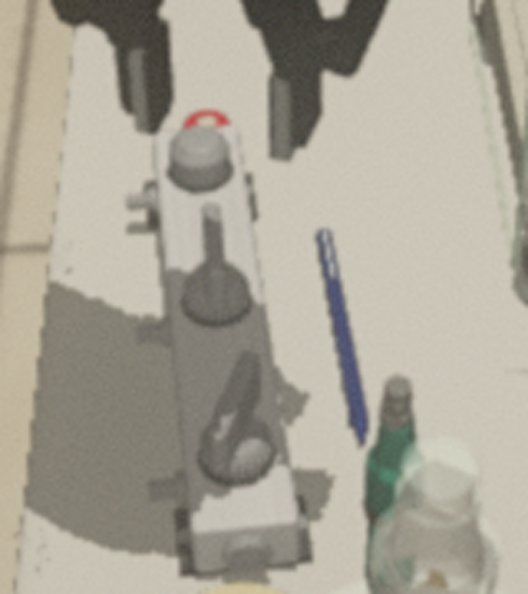

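Both wings have turned a quarter: wing 1 at crop (213,250) lies along the rail, and wing 2 runs (220,440)-(245,360). The gripper is clear, so I'm handing in.

```bash
python3 -c "
from rig import *
print(hand_in())"
```

```text
the job is handed in; nothing more can be done
None
```

I slackened both winged nuts by about a quarter turn and let go: the middle one has a right-hand thread (turned anticlockwise), the right-hand one a left-hand thread (turned clockwise); the cap was not touched, and the job was handed in at about 18 s.

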